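# Set up the slicing guide: crank the fence to the marker and fold the guard

## Robot

A 6-joint arm with a two-finger parallel gripper is mounted at the origin on a cart in front of the work surface, level with it; the furniture and walls round the work are solid. World frame = base frame: x ahead of the robot, y to its left, z up, the work surface at z = 0. Lengths are in mm, angles in rad, forces in N, time in s.
With the tool pointing down it reaches from about 325 to 775 mm from the base axis. Payload 5.5 kg.
Tool frame: the origin (TCP) lies at the very end of the fingers, on their centre line; the grasp point (between the pads) lies 19 mm behind it (pinch_z is the distance from the TCP to the grasp point, in mm); z points along the fingers, y is the direction in which the jaws open and shut (so a half turn about z gives the same grasp; the last joint's range is limited). The gripper opens to 85 mm and grips with 20 to 120 N. Pads are 22 mm wide; open, the fingers measure 114 mm over their backs; the gripper's body (76 mm by 85 mm) begins 54 mm behind the grasp point. The pads swing forward as they close: fully open they stand 13 mm farther back than shut.
Start: joints at [1.134, 0.091, 1.231, -0, 1.82, -0.057], TCP at [222.446, 557.256, 231.275] pointing down, gripper open.
Joint ranges: [-2.87, 2.87], [-0.86, 2.18], [0.17, 2.46], [-1.51, 4.65], [0.06, 2.69], [-2.65, 2.65]. Speed limits (rad/s): [2.57, 2.57, 3.01, 3.14, 3.14, 3.14].

## Interface

Orientations are given as [roll, pitch, yaw] about the fixed x, y, z axes, in that order (R = Rz(yaw) Ry(pitch) Rx(roll)).
In Python, from workcell import move_pose, move_straight, move_j, set_gripper, wait, solve_ik, observe, grab_frame, camera_params, PlanningError, hand_in, silhouettes, tip_of, pinch_z gives the robot as it stands. Calls block until the motion is done:
- move_pose(position, orientation): joint-space move of the TCP to a pose.
- move_straight(position, rate=150, attitude=None, force_limit=None): straight line of the TCP; attitude=None keeps the orientation; rate is the mean speed in mm/s. With force_limit (N) it stops when the force on the tool has changed by that much, and returns True; else False.
- move_j(angles): joint-space move.
- set_gripper(opening): opening from 0.0 (shut) to 1.0 (fully open); the grip force is fixed at half the most; returns when the fingers have stopped.
- wait(seconds).
- solve_ik(position, orientation): joint angles nearest the present ones, or None.
- observe(): the state.
- grab_frame(name): name is "scene" or "top" or "wrist"; returns the picture (480x640x3 uint8, red, green, blue); there is no depth.
- camera_params(name): a dict with "intrinsics" (3x3 intrinsics, pixels), "D" ([k1, k2, p1, p2, k3] as OpenCV has them; the pictures are not rectified), "rvec" (rotation vector, rad) and "tvec" (3), from world to camera coordinates, as OpenCV has them. Camera axes: x right, y down, z forward; pixel columns grow to the right and rows downward; lengths in mm; the calibration is good to about 2 mm. A picture is of the moment at which its call begins: read the wrist's pose just before it. camera_params takes no time and is no camera call; for the wrist camera it gives the pose at the moment of the call.
A pose or a line that the arm cannot do raises PlanningError and nothing moves.
- hand_in(): hands the job in, once; it reports no verdict.
Trained networks look in the newest picture that a camera, given by its name, has taken for a name from the list of things; names that differ only in an ending like _2 or _b are one class to them, and where a whole thing is asked for, a point or a joint stands for the part that bears it (a point fixed in the world has none). Each returns a list of dicts, best first, with "confidence" (0 to 1); they miss things now and then, are a little off and sometimes report something else, mostly with a low value. They report only what shows in the picture. A call takes as long as a camera call.
- silhouettes(target, camera): "mask" (480x640 bool, what is visible of it) and "at" ([column, row] in pixels, amid what is visible of it).
- tip_of(target, camera): "at" ([column, row] in pixels: a listed point, or the origin of a listed thing).
The state is a dict: "time": time; "joints": joint angles; "dq": joint speeds; "effort": joint torques, N m; "eef_pos": TCP position; "ee_rot": TCP orientation; "ft_force": force on the tool from outside, world axes, zero at the start; "wrist_torque": the same for the moment, N m; "gripper_width": opening from 0.0 (shut) to 1.0 (fully open).
Only numpy, scipy, OpenCV 4.12 (cv2) and the standard library are available. Lean on these libraries where they do the work, as an engineer would, in place of code of your own. Each camera call takes 0.05 s, during which the arm holds its last target. There are 200 camera calls.

## Task

Set up the slicing guide on the worktop: with its handwheel, crank the fence along until the fence's pointer lines up exactly with the upright fin of the clip on the board's front edge, letting go of the wheel part-way to take a fresh hold. Then, with the wheel released, fold the white guard down from upright until it lies flush with the sloping top bars of the steel cheeks at either end of it, and leave it there. Move the fence by the wheel alone, and do not displace the tin and the honey jar standing behind the guide.

Things in the scene. Friction and masses are not known exactly. Their poses are not given: they have to be found in the camera images.
- guide: Slicing guide, fixed: wooden board 170 (x) x 340 (y) x 18 mm, gearbox and dark handwheel at the left (+y), steel cheek frames with a hinged white guard at the right. Origin: centre of the board's underside; x away from the robot (yaw up to 0.25 rad), y left along the board, z up. Cheeks (6 mm thick) at y -10, -150, -160 mm; their top bars slope up toward the robot from the guard's hinge line.
- cheek_top (a point): Front top corner of the left cheek, at x -15, y -10, z 124 mm of the guide: upper end of its sloping top bar, which rises at 0.70 rad (40 degrees) to level from the guard's hinge line (x 68, z 54 mm).
- wheel (a joint): Handwheel angle in rad, range 0 to 8; grows clockwise seen from above; stays where left (stiff, 0.12 N m). Each rad clockwise moves the fence 10 mm toward -y of the guide (right); turning back brings it back. Starts at 0 to 0.6 and has to turn some 2.7 to 4.6 rad.
- wheel_hub (a point): Handwheel centre in the plane of its rim, at x 0, y 105, z 115 mm of the guide. Level wheel, vertical axis: rim bar 14 mm thick, centre line at radius 55 mm; three 10 mm spokes dip to a 28 mm hub. Site x lies along one spoke (guide's +x at joint 0), the others 120 degrees either way. Pinch the rim from above between spokes, one finger inside. Gearbox top is 41 mm below.
- fence: Aluminium fence, an upright plate 100 x 8 x 28 mm standing across the board between the cheeks, driven along y by the wheel. A small pointer sticks out from it toward the robot.
- pointer_tip (a point): Front tip of the fence's pointer (4 mm wide), at x -75, z 32 mm of the guide. Moves along the guide's y with the fence; it starts at y -40 to -46 mm.
- marker_top (a point): Top of the upright fin (4 mm thick in y, 30 mm high) of a small aluminium clip fixed on the board's front edge, at x -84, z 48 mm of the guide and y between -73 and -86 mm. Its axes are parallel to the guide's. The pointer is in line with it when both have the same y in the guide's frame.
- guard (a joint): Angle of the guard in rad: 0 is level, 1.57 upright, more than 1.57 leaning away from the robot; range 0 to 1.95, starts at 1.45 to 1.75. The hinge is stiff (0.15 N m) and keeps any angle; no stop at the wanted angle, which is 0.70 (flush with the cheeks' top bars); it can pass below them.
- guard_hinge (a point): Middle of the guard's hinge line, at x 68, y -80, z 54 mm of the guide; the line runs along the guide's y, at the far side of the board.
- guard_edge (a point): Middle of the guard's free edge, 108 mm from the hinge line. The guard is a white plastic panel 126 mm wide and 8 mm thick with a rounded edge bead 12 mm thick; it can be pushed toward the robot and down from its far side.
- tin_mid (a point): Centre of a food tin, 75 mm across, 58 mm high, standing behind the guide's right end. Bystander.
- honey_mid (a point): Centre of a honey jar, 71 mm across, 110 mm high, standing behind the guide's middle. Bystander.

How it is judged (in metres and radians):
On the way, in this order (a step that is already met when the one before it is completed fails the run):
1. the wheel has been cranked part-way (fence moved over 6 mm, still over 6 mm short of the marker) and let go, the guard still up (distance of pointer_tip from where it was at the start of the episode above 0.006 m and y of pointer_tip in the frame of marker_top above 0.006 m and contact force between the fingers and guide below 0.1 N and value of joint guard above 1.2 rad), for 0.05 s.
2. the pointer is in line with the marker (within 3.5 mm) and the wheel let go, the guard still up (y of pointer_tip in the frame of marker_top between -0.0035 and 0.0035 m and contact force between the fingers and guide below 0.1 N and value of joint guard above 1.2 rad), for 0.1 s.
At the end, for the whole second after the job is handed in: The pointer is within 3.5 mm of the marker's fin along the guide, the guard stands at 0.70 rad within 0.12 rad (flush with the cheeks' top bars), wheel and guard are still and the robot touches nothing of the guide (y of pointer_tip in the frame of marker_top between -0.0035 and 0.0035 m and value of joint guard between 0.58 and 0.82 rad and contact force between each of the fingers, the arm and guide below 0.1 N and velocity of joint guard between -0.05 and 0.05 rad/s and velocity of joint wheel between -0.05 and 0.05 rad/s).
It fails at once if the fence is pushed directly (contact force between any of the fingers, the arm and fence above 1.5 N).
It fails at once if the tin or honey jar is displaced by more than 30 mm (distance of any of tin_mid, honey_mid from where it was at the start of the episode above 0.03 m).
It also fails if it takes over 64 s, if anything falls off the work surface, if the arm or the gripper's body presses on something with over 40 N, if the wrist force passes 120 N, or if a joint passes its speed limit or range.

## Working session

There is one attempt and no reset: what is moved stays moved. The work goes in short steps, each a Python script; the robot and the scene stay as the last script left them, time stands still between calls to the robot, and variables do not carry over. Pictures are saved under pics/ and viewed, about 8 in all and at most 12, crops included, and the job is handed in when it is done.

```bash
mkdir -p pics; ls; cat > h.py <<'E'
import numpy as np, cv2
from workcell import *
def snap(c,f=None):
    im=grab_frame(c)
    if f: cv2.imwrite('pics/'+f,cv2.cvtColor(im,cv2.COLOR_RGB2BGR))
    return im
def cam(c):
    p=camera_params(c);R=cv2.Rodrigues(np.array(p['rvec'],float))[0];t=np.array(p['tvec'],float).ravel()
    return np.array(p['intrinsics'],float),np.array(p['D'],float),R,t
def ray(C,uv):
    K,D,R,t=C
    n=cv2.undistortPoints(np.array([[uv]],float),K,D)[0,0]
    d=R.T@np.array([n[0],n[1],1.]);return -R.T@t,d/np.linalg.norm(d)
def at_z(C,uv,z):
    o,d=ray(C,uv);return o+d*(z-o[2])/d[2]
def tri(rays):
    A=0;b=0
    for o,d in rays:
        P=np.eye(3)-np.outer(d,d);A=A+P;b=b+P@o
    x=np.linalg.solve(A,b);return x,[np.linalg.norm((np.eye(3)-np.outer(d,d))@(x-o)) for o,d in rays]
def proj(C,X):
    K,D,R,t=C
    return cv2.projectPoints(np.array(X,float).reshape(-1,3),cv2.Rodrigues(R)[0],t,K,D)[0][:,0]
E
python3 - <<'E'
from h import *
np.set_printoptions(precision=1,suppress=True)
print({k:np.round(v,3) for k,v in observe().items()})
Z=dict(wheel_hub=115,cheek_top=124,pointer_tip=32,marker_top=48,guard_hinge=54,guard_edge=160,tin_mid=29,honey_mid=55,guide=0)
for c in ['scene','top']: snap(c,c+'0.png')
C={c:cam(c) for c in ['scene','top']}
for n in Z:
    r=[]
    for c in C:
        d=tip_of(n,c)
        if d:
            print(n,c,np.array(d[0]['at']),round(d[0]['confidence'],2),at_z(C[c],d[0]['at'],Z[n])); r.append(ray(C[c],d[0]['at']))
    if len(r)==2: print('   tri',*tri(r))
E
```

```text
pics
{'time': np.float64(0.0), 'joints': array([ 1.1,  0.1,  1.2,  0. ,  1.8, -0.1]), 'dq': array([-0.,  0., -0.,  0., -0., -0.]), 'effort': array([  0. , -45.9, -41.8,  -0. ,   0. ,  -0. ]), 'eef_pos': array([222.3, 557. , 230.1]), 'ee_rot': array([-3.1, -0. ,  2.8]), 'ft_force': array([ 0.8,  0.7, -0.2]), 'wrist_torque': array([ 0.,  0., -0.]), 'gripper_width': np.float64(0.999)}
wheel_hub scene [236.5 222.8] 0.83 [ 456.8 -218.1  115. ]
wheel_hub top [246.6 272.6] 0.57 [ 461.1 -212.1  115. ]
   tri [ 462.4 -211.6  107.3] [np.float64(0.8984424136053364), np.float64(0.8984424136054153)]
cheek_top scene [287.4 257.3] 0.75 [ 428.8 -334.2  124. ]
cheek_top top [315.  287.2] 0.69 [ 437.9 -336.9  124. ]
   tri [ 435.9 -333.8  118.1] [np.float64(3.85127459852918), np.float64(3.8512745985290366)]
pointer_tip scene [279.1 328.4] 0.89 [ 369.3 -353.9   32. ]
pointer_tip top [323.4 330.2] 0.78 [ 360.3 -355.8   32. ]
   tri [ 361.8 -357.2   43. ] [np.float64(2.050048545288554), np.float64(2.0500485452886403)]
marker_top scene [294.5 338.8] 0.56 [ 356.5 -390.5   48. ]
marker_top top [337.8 331.9]
[... 460 characters left out ...]
[ 521.6 -410.8  162.6] [np.float64(0.8681334854022662), np.float64(0.8681334854021562)]
tin_mid scene [417.6 283.8] 0.62 [ 562.1 -497.7   29. ]
tin_mid top [392.2 227.1] 0.61 [ 570.9 -491.1   29. ]
   tri [ 574.1 -494.    14.5] [np.float64(0.4942858126624522), np.float64(0.4942858126623826)]
honey_mid scene [329.9 216.8] 0.97 [ 603.6 -306.1   55. ]
honey_mid top [305.6 204.6] 0.88 [ 606.2 -313.6   55. ]
   tri [ 603.  -310.7   58.4] [np.float64(3.726153631627552), np.float64(3.726153631627537)]
guide scene [287.4 298.7] 0.85 [ 444.8 -317.7    0. ]
guide top [308.2 284.7] 0.97 [ 450.9 -322.9    0. ]
   tri [ 448.6 -319.8   -2. ] [np.float64(3.9477484075598506), np.float64(3.9477484075599043)]
```

View pics/scene0.png

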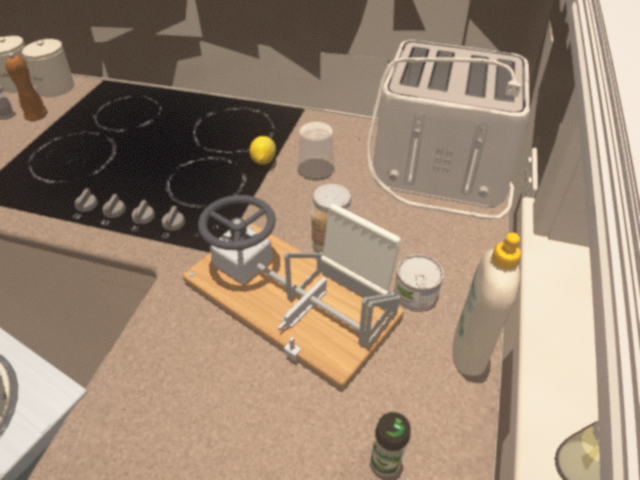

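View pics/top0.png

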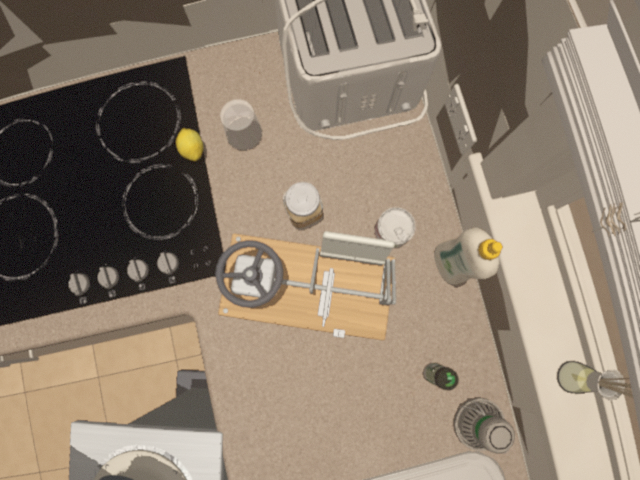

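```bash
cat >> h.py <<'E'
from scipy.optimize import least_squares
L=dict(wheel_hub=(0,105,115),cheek_top=(-15,-10,124),guide=(0,0,0),guard_hinge=(68,-80,54))
def fit(obs):  # obs: list of (C,name,uv)
    def X(p,n):
        if n=='pointer_tip': l=(-75,p[3],32)
        elif n=='marker_top': l=(-84,p[4],48)
        elif n=='guard_edge': l=(68-108*np.cos(p[5]),-80,54+108*np.sin(p[5]))
        else: l=L[n]
        return to_w(p,l)
    f=lambda p: np.concatenate([(proj(C,X(p,n))[0]-uv)/2 for C,n,uv in obs])
    s=least_squares(f,[448,-320,-.1,-43,-80,1.6],loss='soft_l1',x_scale=[1,1,.01,1,1,.01])
    return s.x,[(n,(proj(C,X(s.x,n))[0]-uv).round(1)) for C,n,uv in obs]
def to_w(p,l):
    c,s=np.cos(p[2]),np.sin(p[2]);return np.array([p[0]+c*l[0]-s*l[1],p[1]+s*l[0]+c*l[1],l[2]],float)
E
cat > a.py <<'E'
from h import *
import pickle
np.set_printoptions(precision=3,suppress=True)
obs=[]
def add(c,names):
    C=cam(c)
    for n in names:
        d=tip_of(n,c)
        if d and d[0]['confidence']>.4: obs.append((C,n,np.array(d[0]['at'])))
N=['wheel_hub','cheek_top','guide','guard_hinge','pointer_tip','marker_top','guard_edge']
snap('scene');add('scene',N);snap('top');add('top',N)
p,r=fit(obs);print(p)
for yl,f in ((70,'w1.png'),(-60,'w2.png')):
    t=to_w(p,(-60,yl,0));t[2]=330
    move_pose(t,[np.pi,0,p[2]+np.pi/2]);wait(.2)
    snap('wrist',f);add('wrist',N)
    print(observe()['joints'],observe()['time'])
p,r=fit(obs);print(p);[print(*x) for x in r]
pickle.dump((p,obs),open('p.pkl','wb'))
E
python3 a.py
```

```text
[ 448.037 -321.816   -0.112  -40.387  -72.346    1.719]
[-0.628 -0.221  1.352  0.     2.01  -0.515] 5.3083
[-0.839 -0.041  1.188  0.     1.994 -0.727] 6.4917
[ 447.227 -321.168   -0.121  -43.579  -77.769    1.728]
wheel_hub [-1.3 -1.9]
cheek_top [-1.8 -1. ]
guide [0.  3.2]
guard_hinge [ 0.5 -1.4]
pointer_tip [1.  2.8]
guard_edge [-0.7  1.5]
cheek_top [-1.5  1.5]
guide [1.  1.1]
guard_hinge [-0.6 -2.1]
pointer_tip [-0.5 -0.7]
marker_top [1.8 2.8]
guard_edge [ 4.  -0.3]
wheel_hub [-0.7  2.6]
cheek_top [ 0.4 -1.7]
guide [ 3.1 -2.8]
pointer_tip [0.7 1. ]
marker_top [ 1.6 -2.6]
guard_edge [109.4  93.6]
wheel_hub [-0.2  4.4]
cheek_top [-3.8 -3.1]
guide [1.4 0.3]
guard_hinge [-0.5 -0.2]
pointer_tip [ 0.7 -2.3]
marker_top [-0.2  0.4]
guard_edge [-1.9 -0.6]
```

View pics/w1.png

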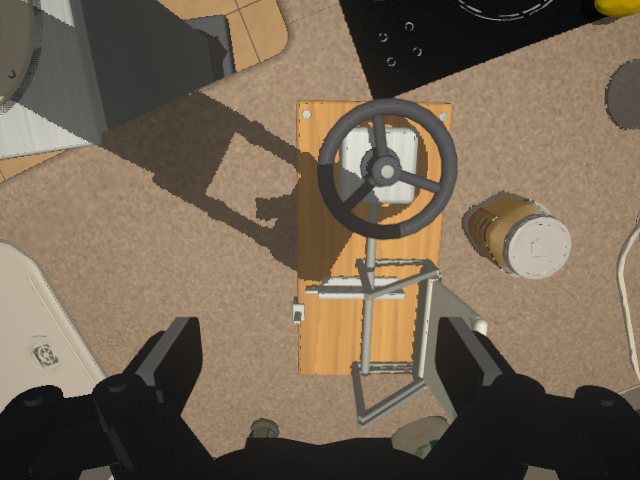

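```bash
python3 - <<'E'
from h import *
import pickle
p,obs=pickle.load(open('p.pkl','rb'))
# w1 camera
C=[o[0] for o in obs if o[1]=='wheel_hub'][-2]
im=cv2.imread('pics/w1.png')
for r,col in ((55,(0,255,0)),):
  for q in proj(C,[to_w(p,(r*np.cos(a),105+r*np.sin(a),115)) for a in np.linspace(0,6.28,60)]): cv2.circle(im,tuple(int(v) for v in q),1,col,-1)
g=cv2.cvtColor(im,cv2.COLOR_BGR2GRAY)
for a in np.arange(0,360,15):
  q=proj(C,[to_w(p,(40*np.cos(np.radians(a)),105+40*np.sin(np.radians(a)),112))])[0];print(a,q.round())
y=cv2.resize(im,(800,600));cv2.imwrite('pics/w1b.png',y)
E
```

```text
0 [431. 172.]
15 [431. 160.]
30 [427. 149.]
45 [421. 139.]
60 [412. 131.]
75 [401. 127.]
90 [389. 125.]
105 [377. 126.]
120 [366. 131.]
135 [356. 138.]
150 [349. 148.]
165 [344. 159.]
180 [342. 171.]
195 [343. 182.]
210 [347. 193.]
225 [354. 202.]
240 [363. 209.]
255 [373. 214.]
270 [384. 215.]
285 [396. 214.]
300 [407. 210.]
315 [416. 203.]
330 [424. 194.]
345 [429. 184.]
```

View pics/w1b.png

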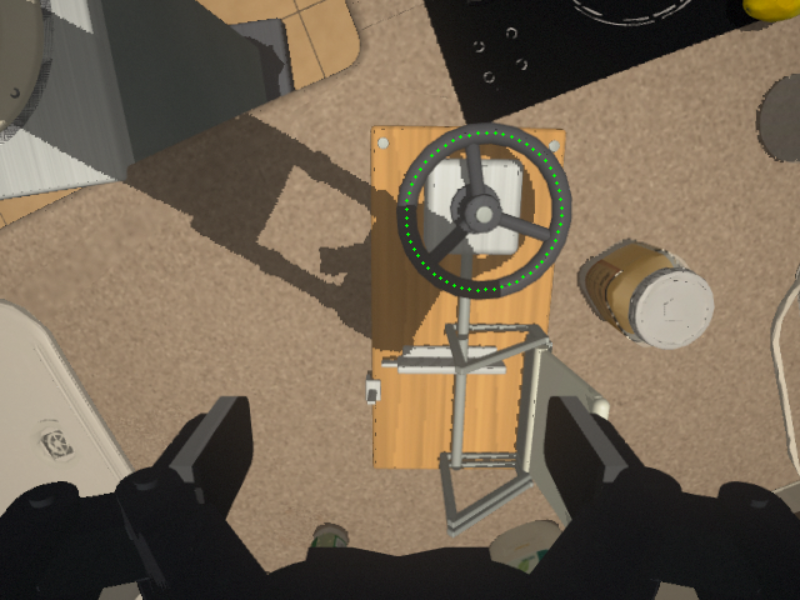

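```bash
cat >> h.py <<'E'
import pickle
def stroke(p,phi0,turn,z=96,n=None):
    """grip rim at guide-frame angle phi0 (rad), turn clockwise by turn (may be negative), release, rise"""
    hub=to_w(p,(0,105,0))[:2]
    def pose(phi,h):
        a=phi+p[2];return [hub[0]+55*np.cos(a),hub[1]+55*np.sin(a),h],[np.pi,0,a+np.pi/2]
    move_pose(*pose(phi0,185));set_gripper(.4)
    hit=move_straight(pose(phi0,z)[0],rate=120,force_limit=15)
    print('descend hit',hit,observe()['eef_pos'],observe()['time'])
    if hit: return False
    set_gripper(0.);o=observe();print('gripped w',o['gripper_width'],o['ft_force'])
    n=n or int(np.ceil(abs(turn)/.2));mx=0
    for k in range(1,n+1):
        P,O=pose(phi0-turn*k/n,z);move_straight(P,rate=60,attitude=O)
        f=observe()['ft_force'];mx=max(mx,np.linalg.norm(f))
    print('max f',mx,'t',observe()['time'])
    set_gripper(.4);P,O=pose(phi0-turn,185);move_straight(P,rate=150);wait(.1)
    print('t',observe()['time']);return True
E
python3 - <<'E'
from h import *
np.set_printoptions(precision=2,suppress=True)
p,obs=pickle.load(open('p.pkl','rb'))
stroke(p,np.radians(43),1.75)
t=to_w(p,(-60,-20,0));t[2]=330
move_pose(t,[np.pi,0,p[2]+np.pi/2]);wait(.2)
snap('wrist','w3.png');C=cam('wrist')
for n,z,x in (('pointer_tip',32,-75),('marker_top',48,-84)):
    d=tip_of(n,'wrist')
    if d:
        w=at_z(C,d[0]['at'],z)-[p[0],p[1],0];c,s=np.cos(p[2]),np.sin(p[2])
        print(n,d[0]['at'],d[0]['confidence'],'guide x,y',c*w[0]+s*w[1],-s*w[0]+c*w[1])
print(observe()['time'])
E
```

```text
descend hit False [ 504.84 -184.76   96.99] 8.9833
gripped w 0.14909601558731062 [-0.96 -0.04  5.6 ]
max f 11.092267262005565 t 12.3833
t 13.5667
marker_top [295.9, 250.1] 0.52 guide x,y -85.61059666464084 -77.04742043875312
15.0333
```

```bash
python3 - <<'E'
import cv2
im=cv2.imread('pics/w3.png');cv2.imwrite('pics/w3c.png',cv2.resize(im[20:320,240:540],(750,600)[::1] and (600,600),interpolation=cv2.INTER_CUBIC))
E
```

```text
(no output)
```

View pics/w3c.png

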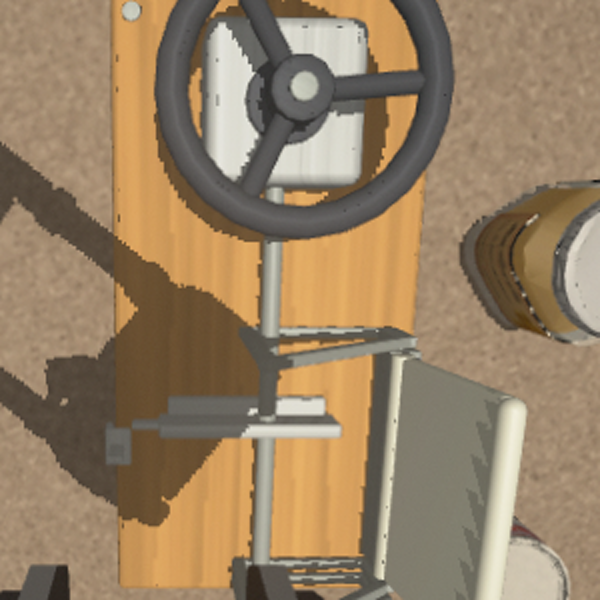

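```bash
python3 - <<'E'
from h import *
p,obs=pickle.load(open('p.pkl','rb'))
hubC=[o[0] for o in obs if o[1]=='wheel_hub']
out=[]
Cs=[hubC[-2],hubC[-1],cam('wrist')]
for f,C in zip(('w1','w2','w3'),Cs):
    im=cv2.imread(f'pics/{f}.png')
    q=proj(C,[to_w(p,(-84,-78,40))])[0];u,v=(q-[15,25]).astype(int)
    cr=cv2.convertScaleAbs(cv2.resize(im[v:v+50,u:u+33],(264,400),interpolation=cv2.INTER_CUBIC),alpha=1.8 if f=='w3' else 1)
    for y in range(-90,-55,4):
        a=(proj(C,[to_w(p,(-80,y,48)),to_w(p,(-84,y,48))])-[u,v]+.5)*8
        cv2.line(cr,tuple(int(t) for t in a[0]),tuple(int(t) for t in a[1]),(255,0,0) if y!=-78 else (0,0,255),1)
        b=(proj(C,[to_w(p,(-60,y,32))])[0]-[u,v]+.5)*8
        cv2.circle(cr,tuple(int(t) for t in b),2,(0,255,0),-1)
    print(f,u,v,[proj(C,[to_w(p,(-84,y,z))])[0].round(1) for y,z in ((-78,48),(-78,18),(-86,18))], (-C[2].T@C[3]).round())
    out.append(cr)
cv2.imwrite('pics/clip.png',np.hstack(out))
E
```

```text
w1 282 294 [array([297. , 323.1]), array([298.2, 311.8]), array([298.2, 317.7])] [ 404. -172.  474.]
w2 280 187 [array([294.8, 214. ]), array([296.3, 208.6]), array([296.3, 215.4])] [ 389. -301.  474.]
w3 282 223 [array([297.3, 250.7]), array([298.6, 243.1]), array([298.7, 249.6])] [ 394. -261.  473.]
```

View pics/clip.png

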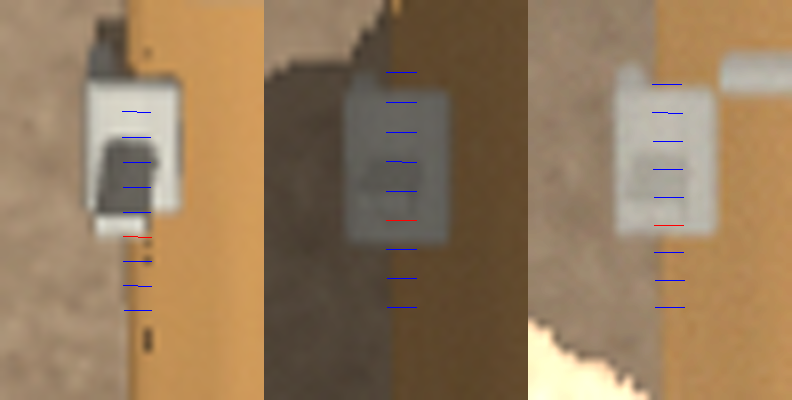

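```bash
cat > chk.py <<'E'
from h import *
p,obs=pickle.load(open('p.pkl','rb'))
out=[]
for f,yl in (('c1',70),('c2',-150)):
    t=to_w(p,(-60,yl,0));t[2]=330
    move_pose(t,[np.pi,0,p[2]+np.pi/2]);wait(.2)
    C=cam('wrist');im=cv2.cvtColor(snap('wrist',f+'.png'),cv2.COLOR_RGB2BGR)
    q=proj(C,[to_w(p,(-76,-76,40))])[0];u,v=(q-[22,25]).astype(int)
    cr=cv2.resize(im[v:v+50,u:u+45],(360,400),interpolation=cv2.INTER_CUBIC)
    if cr.mean()<90: cr=cv2.convertScaleAbs(cr,alpha=1.8)
    for y in range(-88,-60,4):
        for x0,x1,z,c in ((-96,-92,48,(255,0,0)),(-66,-60,32,(0,160,0))):
            a=(proj(C,[to_w(p,(x0,y,z)),to_w(p,(x1,y,z))])-[u,v]+.5)*8
            cv2.line(cr,tuple(int(t) for t in a[0]),tuple(int(t) for t in a[1]),c if y!=-76 else (0,0,255),1)
    out.append(cr)
    for n,z in (('pointer_tip',32),('marker_top',48)):
        d=tip_of(n,'wrist')
        if d:
            w=at_z(C,d[0]['at'],z)-[p[0],p[1],0];c,s=np.cos(p[2]),np.sin(p[2])
            print(f,n,round(d[0]['confidence'],2),'guide x,y',c*w[0]+s*w[1],-s*w[0]+c*w[1])
cv2.imwrite('pics/chk%d.png'%int(observe()['time']),np.hstack(out));print(observe()['time'])
E
python3 - <<'E'
from h import *
p,obs=pickle.load(open('p.pkl','rb'))
stroke(p,np.radians(63),1.5)
E
python3 chk.py; ls pics
```

```text
descend hit False [ 491.09228776 -171.50530709   96.96569824] 17.1
gripped w 0.1484027812750771 [0.42670898 0.7003363  5.369196  ]
max f 10.235424785749828 t 20.0917
t 21.275
c1 pointer_tip 0.92 guide x,y -71.6074440043349 -74.6368725580245
c1 marker_top 0.82 guide x,y -83.32321650534408 -76.51146840186163
c2 pointer_tip 0.64 guide x,y -75.01098852098472 -74.36134370668671
c2 marker_top 0.73 guide x,y -86.82617434449239 -77.45110100116244
23.6167
c1.png
c2.png
chk23.png
clip.png
scene0.png
top0.png
w1.png
w1b.png
w2.png
w3.png
w3c.png
```

View pics/chk23.png

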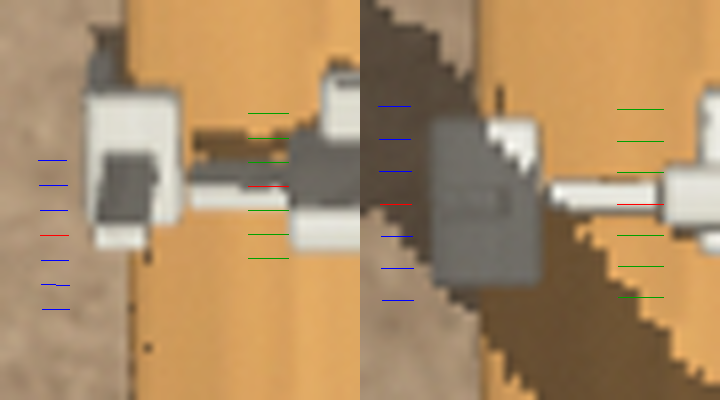

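```bash
cat > fold.py <<'E'
from h import *
np.set_printoptions(precision=2,suppress=True)
p,obs=pickle.load(open('p.pkl','rb'))
O=[np.pi,0,p[2]]
def T(th,s=90,off=4):
    cx=68-s*np.cos(th)+off*np.sin(th);cz=54+s*np.sin(th)+off*np.cos(th)
    return to_w(p,(cx+11,-80,cz))
set_gripper(0.)
P=T(1.9,off=12);P[2]=330;move_pose(P,O)
move_straight(T(1.9,off=12),rate=150,force_limit=15);print(observe()['eef_pos'],observe()['time'])
for th in np.linspace(1.8,.72,10):
    if move_straight(T(th),rate=70,force_limit=25): print('force stop',th,observe()['ft_force']);break
print(th,observe()['ft_force'],observe()['eef_pos'])
move_straight(T(th,off=30),rate=80)
P=T(th,off=30);P[2]=300;move_straight(P,rate=200)
t=to_w(p,(-60,-60,0));t[2]=330;move_pose(t,[np.pi,0,p[2]+np.pi/2]);wait(.3)
for c in ('scene','top','wrist'):
    snap(c,c+'F.png')
    d=tip_of('guard_edge',c)
    if d:
        C=cam(c);e=d[0]['at']
        r=least_squares(lambda a:proj(C,[to_w(p,(68-108*np.cos(a[0]),-80,54+108*np.sin(a[0])))])[0]-e,[.8])
        print(c,d[0]['confidence'],e,'theta',r.x,'res px',r.fun)
print(observe()['time'])
E
python3 fold.py
```

```text
[ 556.58 -415.38  136.87] 27.1
0.72 [ 0.99 -0.14 -0.27] [ 451.17 -402.18  116.03]
scene 0.66 [324.8, 275.3] theta [0.73] res px [-0.57 -0.26]
top 0.22 [390.0, 227.6] theta [1.98] res px [-29.34  -2.88]
wrist 0.59 [370.5, 234.5] theta [0.71] res px [-0.09  0.32]
33.7667
```

```bash
python3 - <<'E'
import cv2,numpy as np
a=cv2.imread('pics/sceneF.png')[170:390,170:450];b=cv2.imread('pics/wristF.png')[60:380,240:520]
cv2.imwrite('pics/F.png',np.hstack([cv2.resize(a,(400,314)),cv2.resize(b,(400,314*1))]) )
E
```

```text
(no output)
```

View pics/F.png

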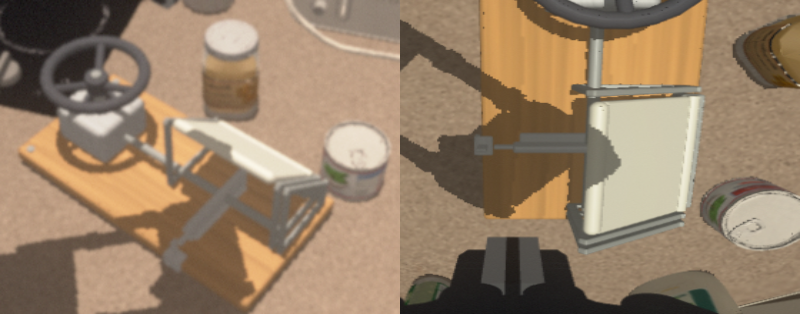

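```bash
python3 -c "
from h import *
hand_in();print(observe()['time'])"
```

```text
the job is handed in; nothing more can be done
the job is handed in; nothing more can be done
```

I set the fence and folded the guard, then handed the job in at about 34 s of the 64 s allowed. `hand_in()` gives no verdict, so the results below rest on my own camera checks.

- **Fence:** I cranked the wheel in two holds of 1.75 and 1.5 rad, letting go fully in between. With the wheel released and the guard still up, the enlarged picture from overhead put the pointer about 0.6 mm from the fin, inside the 3.5 mm tolerance.
- **Checks that disagreed:** The trained networks put the pointer 1.9 and 3.1 mm short of the fin in their two views. An oblique picture read against the stated heights put it about 2 mm past the fin. I trusted the overhead picture and did not correct further. I did not measure the pointer again after folding the guard, but the last picture shows it still in line with the clip.
- **Guard:** I pushed it down from its far side with closed fingers. The last check gave 0.73 rad from the scene camera and 0.71 rad from the wrist camera, against the wanted 0.70 ± 0.12. In the picture it looks flush with the cheeks' top bars. The top camera's detection was a false one (confidence 0.22), so I ignored it.
- **Bystanders and contact:** The tin and honey jar look undisturbed in the last pictures. The arm was clear of the guide at hand-in.

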